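# Take the top parts bin from under the magnifier to the lift stand

### The job

Lift the yellow parts bin off the top of the pile under the bench magnifier and stand it on the lift stand's plate, centred and with its length along the plate's length. Carry it upright so that its parts do not spill, and let go only once it is standing on the plate, set down gently without pressing hard. Do not bump the magnifier; leave the blue bins, the mug, the solder reel and the board in its holder as they are.

Things in the scene. Friction and masses are not known exactly. Their poses are not given: they have to be found in the camera images.
- bin_top: Yellow plastic parts bin on top of a pile of three, connectors lying in it, 0.2 to 0.4 kg. 150 long (x) x 100 wide (y) x 55 high, walls 4, floor top at 12; its front (-x) is a leaning lip. A foot under the floor, 134 x 84 and 8 high, nests in the rim of the bin below. Origin: centre of the foot's underside; x to the bin's back, z up.
- bin_top_lip (a point): Middle of the upper edge of the yellow bin's front lip, at (-104, 0, 60) mm in the bin. The lip is a plain plate 8 mm thick, 100 wide (y), 58 long; it leans 35 degrees from vertical, outward: from this edge it runs down and back towards +x to the floor. Axes as the bin's.
- bin_mid: Blue bin of the same shape, second in the pile (0.5 kg). Origin as for the yellow bin; the bin above stands 47 mm higher.
- bin_low: Blue bin of the same shape, bottom of the pile, standing on the bench (0.6 kg). Origin as for the yellow bin.
- magnifier: Bench magnifier, fixed. Origin on the bench under the pile's centre, axes as the pile's. Round head 136 mm across, 26 thick, underside 238 above the bench, centred over x = -15, y = 0: no room to come straight down on the bin, which is drawn out towards -x. An arm goes up and back from it to two posts 350 tall at x = 195, y = 30 on a round base.
- stand: Lift stand, fixed: a level aluminium plate 170 mm long (x) x 120 wide (y), 8 thick, on a column over a grey foot, left or right of the pile. Origin on the bench under the plate's centre. The plate is sprung (gives 8 mm, 1.5 N/mm); its top stands somewhere from 45 to 85 mm above the bench, different each time, not measured: to be felt or seen.
- board: Green circuit board 190 x 166 mm in an aluminium holder 200 (x) x 188 (y) mm, 72 mm high, fixed, on the other side of the pile. Origin on the bench under its centre.
- mug: Black mug, 80 mm across, 95 mm high, handle towards its +y. Origin: centre of the underside.
- reel: Grey solder reel standing on its flange, 64 mm across, 52 mm high. Origin: centre of the underside.
Things that resemble listed ones, but are neither listed nor needed, are in the scene too. Of the things that look like the bin_top, the larger one is meant.

How it is judged:
On the way, in this order (a step that is already met when the one before it is completed fails the run):
1. the yellow bin is held and lifted clear of the pile (z of bin_top in the frame of bin_mid above 0.056 m and contact force between the fingers and bin_top above 1 N and contact force between bin_top and bin_mid below 0.05 N), for 0.2 s.
2. the yellow bin stands on the plate while the fingers still hold it (contact force between bin_top and stand above 0.5 N and contact force between the fingers and bin_top above 1 N and horizontal distance between bin_top and stand below 0.05 m and angle between bin_top's own z axis and vertical below 0.2 rad), for 0.1 s.
At the end, for the whole second after the job is handed in: The yellow bin rests level (0.06 rad) and still on the plate, centre within 25 mm of the plate's centre, length within 0.2 rad of the plate's (either way round); both blue bins still nested and they, mug and reel all within 20 mm of where they stood (horizontal distance between bin_top and stand below 0.025 m and angle between the x axis of bin_top and the x axis of stand, either way round below 0.2 rad and angle between each of bin_top, bin_mid's own z axis and vertical below 0.06 rad and contact force between bin_top and stand above 0.5 N and height (world z) of bin_top above 0.035 m and linear speed of bin_top below 0.02 m/s and angular speed of bin_top below 0.1 rad/s and distance of each of bin_mid, bin_low, mug, reel from where it was at the start of the episode below 0.02 m); the robot touches nothing.
It fails at once if the yellow bin tips more than 0.5 rad (angle between bin_top's own z axis and vertical above 0.5 rad).
It fails at once if the yellow bin is pressed on the stand with more than 25 N (contact force between bin_top and stand above 25 N).
It fails at once if the magnifier is bumped (over 5 N) (contact force between magnifier and anything else above 5 N).
It fails at once if the board or its holder is bumped (over 5 N) (contact force between board and anything else above 5 N).
It fails at once if mug or reel is knocked over (angle between any of mug, reel's own z axis and vertical above 0.5 rad).
It also fails if it takes over 48 s, if anything falls off the work surface, if the arm or the gripper's body presses on something with over 40 N, if the wrist force passes 120 N, or if a joint passes its speed limit or range.

### The arm

A 6-joint arm with a two-finger parallel gripper is mounted at the origin on the work surface. World frame = base frame: x ahead of the robot, y to its left, z up, the work surface at z = 0. Lengths are in m, angles in rad, forces in N, time in s.
With the tool pointing down it reaches from about 0.3 to 0.95 m from the base axis. Payload 3.1 kg.
Tool frame: the origin (TCP) lies midway between the tips of the shut fingers; the grasp point (between the pads) lies 19 mm behind it; z points along the fingers, y is the line along which they close (so a half turn about z gives the same grasp; the last joint's range is limited). The gripper opens to 85 mm and grips with 20 to 120 N. Pads are 22 mm wide; open, the fingers measure 114 mm over their backs; the gripper's body (76 mm by 85 mm) begins 54 mm behind the grasp point. The pads swing forward as they close: fully open they stand 13 mm farther back than shut.
Start: joints at [1.089, 0.308, 1.634, -0, 1.2, -0.07], TCP at [0.25, 0.573, 0.231] pointing down, gripper open.
Joint ranges: [-3.06, 3.06], [-0.79, 1.96], [0.05, 2.63], [-1.19, 4.34], [0.05, 2.64], [-2.94, 2.94]. Speed limits (rad/s): [2.79, 2.79, 3.14, 3.14, 3.14, 3.14].

### API

Orientations are given as a rotation vector (axis times angle).
In Python, from workcell import env gives the robot as it stands.
- The arm moves only by the tool move_arm, never from a script. Its argument "plan" is a list of rows, each an object of numbers: "ax", "ay", "az": the turn, a rotation vector about the world's x, y, z scaled (see below); "x", "y", "z": the shift along the world's x, y, z scaled (see below); "grip": the closure, from -1 (fully open) to 1 (shut). A call has 1 to 8 rows; each row shifts and turns the commanded pose from where the row before left it; what a row does not reach is not made up. The controller multiplies each number of a shift by 200 mm and each number of a turn by 120 degrees. A row lasts 1/10 s, in which the tool goes at most 50 mm and 8.59 degrees, less where a joint would pass 70% of its speed; a pose out of reach is approached as far as the arm can. A call with a number of a shift or a turn outside -1 to 1 is refused whole. A call with a gripper value outside its range is refused whole. The fingers move at their own pace and stop on an object; the grip force is fixed at half the most. Time passes only in rows, so rows that do not move let the fingers close. It gives the time, the measured TCP pose, the force, the opening and the grip force at its end, in the units of the state.
- env.observe(): the state, without advancing time (a new reading comes with each control period).
- env.get_image(name): name is "side" or "top"; returns a dict with "color" (480x640x3 uint8, red, green, blue), "mtx" (3x3 intrinsics, pixels), "world_from_camera" (4x4, takes a point from camera to world coordinates). Camera axes: x right, y up, looking along -z (the intrinsics and any distortion apply to the point x, -y, -z); pixel columns grow to the right and rows downward; lengths in m; the calibration is good to about 2 mm. A picture is of the moment at which its call begins. There is no depth.
- env.job_done(): hands the job in; it is judged then, once.
Trained networks look in the newest picture that a camera, given by its name, has taken for a name from the list of things; names that differ only in an ending like _2 or _b are one class to them, and where a whole thing is asked for, a point or a joint stands for the part that bears it (a point fixed in the world has none). Each returns a list of dicts, best first, with "score" (0 to 1); they miss things now and then, are a little off and sometimes report something else, mostly with a low value. They report only what shows in the picture. A call takes as long as a camera call. They do not tell look-alikes from the thing itself.
- env.look_for(label, camera): "uv" ([column, row] in pixels, amid what is visible of it).
- env.silhouettes(label, camera): "region" (480x640 bool, what is visible of it) and "uv" ([column, row] in pixels, amid what is visible of it).
The state is a dict: "clock": time; "joints": joint angles; "qvel": joint speeds; "joint_torque": joint torques, N m; "ee_pos": TCP position; "orientation": TCP orientation; "force": force on the tool from outside, world axes, zero at the start; "moment": the same for the moment, N m; "grip_width": opening from 0.0 (shut) to 1.0 (fully open); "finger_force": force on a finger pad.
Only numpy, scipy, OpenCV 4.12 (cv2) and the standard library are available. Lean on these libraries where they do the work, as an engineer would, in place of code of your own. Each camera call takes 0.05 s, during which the arm holds its last target. There are 200 camera calls.

## Working session

There is one attempt and no reset: what is moved stays moved. The work goes in short steps, Python scripts to look and compute and a tool call to move; the robot and the scene stay as the last step left them, time stands still between calls to the robot, and variables do not carry over. Pictures are saved under pics/ and viewed, at most 10 in all, crops included, and the job is handed in when it is done.

Besides the shell and the picture viewer there is one more tool, called after ">>>" in YAML: its name, and indented under it one key for each argument. move_arm: Moves the arm, as the interface text tells. Its arguments: {"type":"object","properties":{"plan":{"type":"array"}},"required":["plan"]}

```bash
ls; mkdir -p pics; python3 - <<'E'
from workcell import env
import cv2,numpy as np
s=env.observe();print(s)
for c in("side","top"):
    im=env.get_image(c);cv2.imwrite(f"pics/{c}0.png",im["color"][:,:,::-1])
    print(c,im["mtx"].tolist(),np.round(im["world_from_camera"],4).tolist())
    for l in("bin_top","bin_top_lip","bin_mid","stand","board","mug","reel","magnifier"):
        print(l,[(np.round(d["uv"]).tolist(),round(d["score"],2),int(d["region"].sum())) for d in env.silhouettes(l,c)])
E
```

```text
pics
{'clock': 0.0, 'joints': array([ 1.08930705e+00,  3.09049174e-01,  1.63519213e+00,  4.03796002e-05,
        1.19971342e+00, -6.97211210e-02]), 'qvel': array([-0.00021562,  0.00202656,  0.00030431,  0.00162647, -0.00145753,
       -0.00137968]), 'joint_torque': array([ 2.44038702e-04, -4.15254664e+01, -2.76660991e+01, -1.88986801e-04,
        1.01325929e-02, -1.57169957e-06]), 'ee_pos': array([0.24978427, 0.57200926, 0.23001693]), 'orientation': array([-0.64212747, -3.07457288,  0.00355346]), 'force': array([0.37297359, 0.34520448, 0.59925514]), 'moment': array([-0.00906562, -0.03581991, -0.02970819]), 'finger_force': 0.0, 'grip_width': 1.0010417865025956}
side [[479.52128584806, 0.0, 319.9288758053426], [0.0, 479.52128584806, 242.5422126519667], [0.0, 0.0, 1.0]] [[0.925, 0.2518, -0.2844, 0.2292], [-0.3794, 0.5738, -0.7259, -0.7627], [-0.0196, 0.7794, 0.6263, 0.7841], [0.0, 0.0, 0.0, 1.0]]
bin_top [([268.0, 318.0], 0.85, 1871), ([343.0, 236.0], 0.55, 3427)]
bin_top_lip [([265.0, 318.0], 0.71, 1938), ([345.0, 233.0], 0.57, 3478)]
bin_mid [([342.0, 265.0], 0.79, 1307)]
stand [([271
[... 193 characters left out ...]
5, 10943)]
top [[500.65295800430675, 0.0, 324.40548220979537], [0.0, 500.65295800430675, 240.24897355248083], [0.0, 0.0, 1.0]] [[0.0007, 0.9908, -0.1353, 0.4192], [-1.0, 0.0008, 0.0003, -0.0024], [0.0004, 0.1353, 0.9908, 1.192], [0.0, 0.0, 0.0, 1.0]]
bin_top [([315.0, 263.0], 0.91, 948), ([353.0, 327.0], 0.62, 1645)]
bin_top_lip [([353.0, 329.0], 0.7, 1597), ([318.0, 264.0], 0.68, 924)]
bin_mid [([314.0, 275.0], 0.58, 22)]
stand [([200.0, 274.0], 0.97, 3970), ([315.0, 263.0], 0.4, 1026)]
board [([456.0, 276.0], 0.97, 7190)]
mug [([457.0, 180.0], 0.63, 1403)]
reel [([194.0, 185.0], 0.69, 730)]
magnifier [([200.0, 272.0], 0.67, 3990), ([320.0, 196.0], 0.58, 7203), ([460.0, 178.0], 0.39, 1539)]
```

View pics/side0.png

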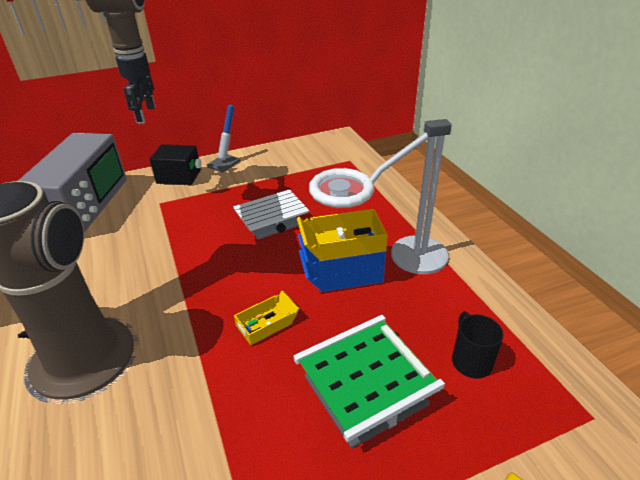

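View pics/top0.png

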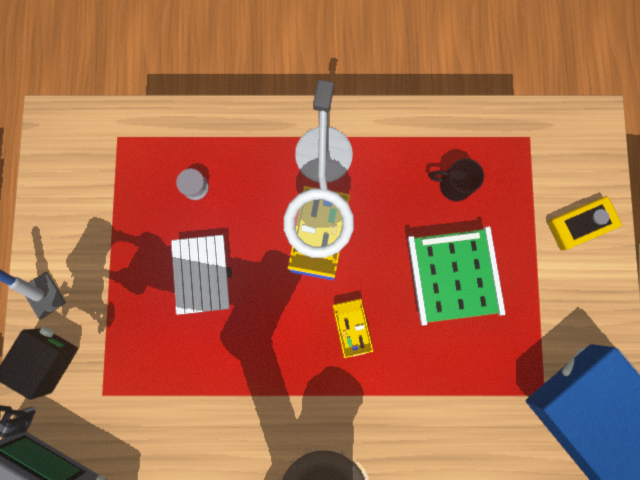

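Side view: the pile is at about (343,250), the magnifier head at (341,187) and the lift stand at (271,213). The small yellow bin at (267,318) is the look-alike. Top view: the stand is at (200,274), left of the pile, and the yellow lip at (315,268). Next I'll zoom in to pick corner pixels.

```bash
python3 - <<'E'
import cv2,numpy as np
def crop(f,u,v,w,h,k):
    im=cv2.imread(f)[v:v+h,u:u+w]; im=cv2.resize(im,None,fx=k,fy=k,interpolation=cv2.INTER_CUBIC)
    for x in range((-u)%10,w,10):
        cv2.line(im,(x*k,0),(x*k,4 if (u+x)%50 else 14),(255,255,255),1)
        if (u+x)%20==0: cv2.putText(im,str(u+x),(x*k,24),0,.4,(255,255,255))
    for y in range((-v)%10,h,10):
        cv2.line(im,(0,y*k),(4,y*k),(255,255,255),1)
        if (v+y)%20==0: cv2.putText(im,str(v+y),(6,y*k+4),0,.4,(255,255,255))
    return im
cv2.imwrite("pics/a.png",np.hstack([crop("pics/side0.png",290,200,100,95,4),crop("pics/side0.png",225,180,95,95,4)]))
cv2.imwrite("pics/b.png",np.hstack([crop("pics/top0.png",275,180,90,110,4),crop("pics/top0.png",160,220,90,110,4)]))
E
```

```text
(no output)
```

View pics/a.png

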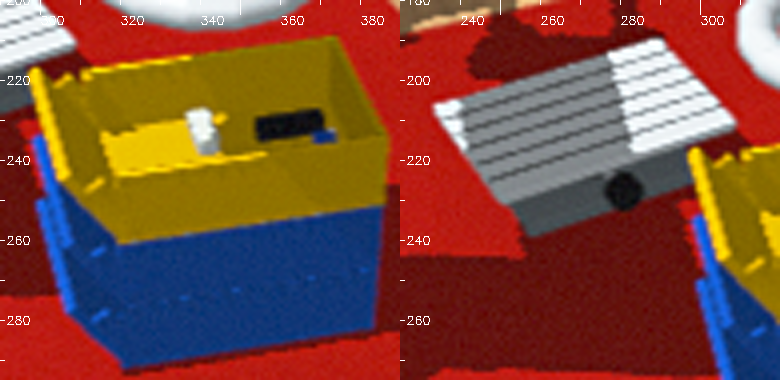

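View pics/b.png

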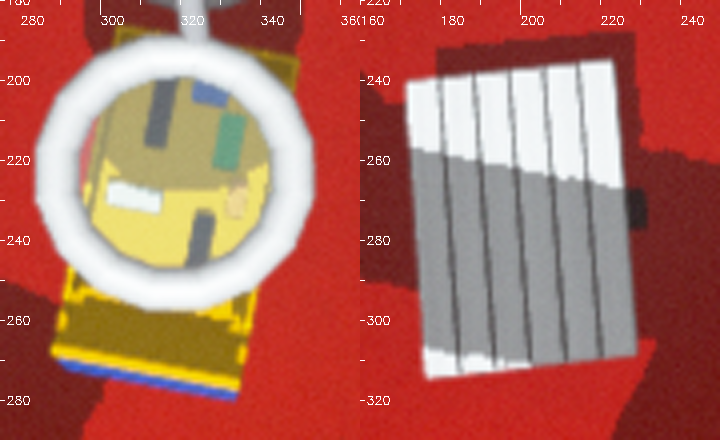

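The crops give me lip ends, rim corners and plate corners in both views. I'll fit poses to those points.

```bash
cat > h.py <<'E'
from workcell import env
import cv2,numpy as np
from scipy.optimize import least_squares
from scipy.spatial.transform import Rotation as R
cams={}
def cam(c):
    if c not in cams: cams[c]=env.get_image(c)
    return cams[c]
def proj(c,P):
    im=cam(c);T=np.linalg.inv(im["world_from_camera"]);p=np.atleast_2d(P)@T[:3,:3].T+T[:3,3]
    p=p*[1,-1,-1];q=p@np.array(im["mtx"]).T
    return q[:,:2]/q[:,2:]
def fit(obs,x0,tz=None):
    def W(x,L): return R.from_euler('z',x[3]).apply(np.array(L)/1000.)+x[:3]
    f=lambda x:np.concatenate([(proj(c,W(x,L))-u).ravel() for c,L,u in obs]+([[(x[2]-tz)*1000]] if tz else []))
    r=least_squares(f,x0);return r.x,f(r.x)
E
cat > fit.py <<'E'
from h import *
LIP=[(-104,50,60),(-104,-50,60)];BK=[(75,50,55),(75,-50,55)]
obs=[("side",LIP+BK,np.array([(298.8,217),(306.2,245),(374.2,209.2),(387,234.2)])),
     ("top",LIP+BK,np.array([(289,267.5),(335.5,275.3),(304.5,186.8),(349.5,195)]))]
for tz in(None,.094):
    x,r=fit(obs,[.45,0,.094,0],tz);print("bin",x.round(4),r.round(1))
Lp=R.from_euler('z',x[3]).apply([-.104,0,.060])+x[:3];print("lip",Lp)
PL=[(-85,60,0),(85,60,0),(85,-60,0),(-85,-60,0)]
o=[("side",PL,np.array([(233.3,206.3),(290.5,189.5),(308.8,210.8),(255.5,231.8)])),
   ("top",PL,np.array([(176.5,314.5),(171.3,240),(223,235),(229.3,308.8)]))]
x,r=fit(o,[.4,.27,.06,0]);print("stand",x.round(4),r.round(1))
E
python3 fit.py
```

```text
bin [ 0.5973  0.0047  0.0921 -0.1794] [-1.2  0.8 -0.4  0.  -0.4 -0.3  0.5  0.5 -0.7  0.   0.1  0.8 -0.2 -1.3
  0.8 -1.3]
bin [ 0.597   0.0042  0.0935 -0.1793] [-1.3  0.4 -0.5 -0.4 -0.4 -0.7  0.5  0.1 -0.5  0.1  0.3  1.  -0.1 -1.3
  1.1 -1.3 -0.5]
lip [0.49464323 0.02278904 0.15346857]
stand [0.4995 0.2821 0.0435 0.1229] [ 0.4  1.3 -1.   0.6  0.6  0.  -4.6 -1.3  0.7 -0.9 -0.1 -0.1 -0.2 -1.3
  0.6 -1.7]
```

```bash
sed -i 's/(255.5,231.8)/(251.2,231.7)/' fit.py; cat >> fit.py <<'E'
s=x
y=-.1793
# goal tool pose for grasp: z down-forward 35deg in bin xz, y perpendicular to the lip
Rb=R.from_euler('z',y).as_matrix();a=np.radians(35)
tz=Rb@[np.sin(a),0,-np.cos(a)];n=Rb@[np.cos(a),0,np.sin(a)]
st=env.observe();R0=R.from_rotvec(st["orientation"])
print("tool axes now",R0.as_matrix().round(3).tolist())
ty=n if n@R0.as_matrix()[:,1]>0 else -n
G=np.c_[np.cross(ty,tz),ty,tz]
rv=(R.from_matrix(G)*R0.inv()).as_rotvec();print("turn deg",np.degrees(rv).round(2),"goal",R.from_matrix(G).as_rotvec())
for d in(.012,-.06,-.1): print("tcp at depth",d,(Lp+tz*(d+.019)).round(4))
E
python3 fit.py
```

```text
bin [ 0.5973  0.0047  0.0921 -0.1794] [-1.2  0.8 -0.4  0.  -0.4 -0.3  0.5  0.5 -0.7  0.   0.1  0.8 -0.2 -1.3
  0.8 -1.3]
bin [ 0.597   0.0042  0.0935 -0.1793] [-1.3  0.4 -0.5 -0.4 -0.4 -0.7  0.5  0.1 -0.5  0.1  0.3  1.  -0.1 -1.3
  1.1 -1.3 -0.5]
lip [0.49464323 0.02278904 0.15346857]
stand [0.4982 0.2821 0.0443 0.1103] [ 0.   0.9 -1.1  0.6  0.1  0.2 -1.3 -1.5  0.1 -0.6  0.2  0.1  0.2 -0.5
  0.1 -0.7]
tool axes now [[-0.916, 0.4, -0.0], [0.4, 0.916, -0.0], [0.0, -0.0, -1.0]]
turn deg [ 17.73 -33.25 -74.13] goal [2.01314893 1.68107191 0.53003994]
tcp at depth 0.012 [0.5121 0.0196 0.1281]
tcp at depth -0.06 [0.4715 0.027  0.1871]
tcp at depth -0.1 [0.4489 0.0311 0.2198]
```

>>> move_arm:
  plan:
    - {"x": 0.068, "y": -0.1925, "z": 0.01, "ax": 0.01055, "ay": -0.01979, "az": -0.04413, "grip": 0}
    - {"x": 0.068, "y": -0.1925, "z": 0.01, "ax": 0.01055, "ay": -0.01979, "az": -0.04413, "grip": 0}
    - {"x": 0.068, "y": -0.1925, "z": 0.01, "ax": 0.01055, "ay": -0.01979, "az": -0.04413, "grip": 0}
    - {"x": 0.068, "y": -0.1925, "z": 0.01, "ax": 0.01055, "ay": -0.01979, "az": -0.04413, "grip": 0}
    - {"x": 0.068, "y": -0.1925, "z": 0, "ax": 0.01055, "ay": -0.01979, "az": -0.04413, "grip": 0}
    - {"x": 0.068, "y": -0.1925, "z": 0, "ax": 0.01055, "ay": -0.01979, "az": -0.04413, "grip": 0}
    - {"x": 0.068, "y": -0.1925, "z": 0, "ax": 0.01055, "ay": -0.01979, "az": -0.04413, "grip": 0}

```text
clock: 1.8
ee_pos: [0.3457, 0.3017, 0.2396]
orientation: [1.464, 2.476, 0.303]
force: [-0.2, -0.3, -1.2]
grip_width: 0.498
finger_force: 0.0
```

>>> move_arm:
  plan:
    - {"x": 0.068, "y": -0.1925, "z": 0, "ax": 0.01055, "ay": -0.01979, "az": -0.04413, "grip": 0}
    - {"x": 0.068, "y": -0.1925, "z": 0, "ax": 0.01055, "ay": -0.01979, "az": -0.04413, "grip": 0}
    - {"x": 0.068, "y": -0.1925, "z": 0, "ax": 0.01055, "ay": -0.01979, "az": -0.04413, "grip": 0}
    - {"x": 0.068, "y": -0.1925, "z": 0, "ax": 0.01055, "ay": -0.01979, "az": -0.04413, "grip": 0}
    - {"x": 0.068, "y": -0.1925, "z": 0, "ax": 0.01055, "ay": -0.01979, "az": -0.04413, "grip": 0}
    - {"x": 0.068, "y": -0.1925, "z": 0, "ax": 0.01055, "ay": -0.01979, "az": -0.04413, "grip": 0}
    - {"x": 0.068, "y": -0.1925, "z": 0, "ax": 0.01055, "ay": -0.01979, "az": -0.04413, "grip": 0}
    - {"grip": 0}

```text
validation failed for argument at $.pl...
```

```bash
cat > where.py <<'E'
from h import *
st=env.observe();p=st["ee_pos"];Rn=R.from_rotvec(st["orientation"])
print({k:np.round(v,3).tolist() for k,v in st.items()})
y=-.1793;Rb=R.from_euler('z',y).as_matrix();a=np.radians(35)
tz=Rb@[np.sin(a),0,-np.cos(a)];n=Rb@[np.cos(a),0,np.sin(a)]
M=Rn.as_matrix();ty=n if n@M[:,1]>0 else -n
G=np.c_[np.cross(ty,tz),ty,tz]
print("turn units",((R.from_matrix(G)*Rn.inv()).as_rotvec()/np.radians(120)).round(4))
Lp=np.array([.4946,.0228,.1535])
for d in(.012,-.03,-.06): print(d,"shift units",((Lp+tz*(d+.019)-p)/.2).round(4))
E
python3 where.py
```

```text
{'clock': 1.8, 'joints': [0.744, -0.193, 2.182, -0.228, 0.891, 0.362], 'qvel': [-0.665, -0.614, 0.596, -0.314, -0.372, 0.476], 'joint_torque': [3.494, -16.819, -28.476, -0.307, -0.654, -0.299], 'ee_pos': [0.346, 0.302, 0.24], 'orientation': [1.464, 2.476, 0.303], 'force': [-0.204, -0.288, -1.155], 'moment': [-0.013, 0.138, -0.05], 'finger_force': 0.0, 'grip_width': 0.498}
turn units [ 0.0734 -0.1374 -0.3072]
0.012 shift units [ 0.8321 -1.4106 -0.5574]
-0.03 shift units [ 0.7136 -1.3891 -0.3854]
-0.06 shift units [ 0.6289 -1.3737 -0.2625]
```

The second call was refused, probably because its last row left out some keys. I'll resend it with every key in every row.

>>> move_arm:
  plan:
    - {"x": 0.068, "y": -0.1925, "z": 0, "ax": 0.01055, "ay": -0.01979, "az": -0.04413, "grip": 0}
    - {"x": 0.068, "y": -0.1925, "z": 0, "ax": 0.01055, "ay": -0.01979, "az": -0.04413, "grip": 0}
    - {"x": 0.068, "y": -0.1925, "z": 0, "ax": 0.01055, "ay": -0.01979, "az": -0.04413, "grip": 0}
    - {"x": 0.068, "y": -0.1925, "z": 0, "ax": 0.01055, "ay": -0.01979, "az": -0.04413, "grip": 0}
    - {"x": 0.068, "y": -0.1925, "z": 0, "ax": 0.01055, "ay": -0.01979, "az": -0.04413, "grip": 0}
    - {"x": 0.068, "y": -0.1925, "z": 0, "ax": 0.01055, "ay": -0.01979, "az": -0.04413, "grip": 0}
    - {"x": 0.068, "y": -0.1925, "z": 0, "ax": 0.01055, "ay": -0.01979, "az": -0.04413, "grip": 0}
    - {"x": 0, "y": 0, "z": 0, "ax": 0, "ay": 0, "az": 0, "grip": 0}

```text
clock: 2.6
ee_pos: [0.4404, 0.03, 0.239]
orientation: [2.019, 1.672, 0.527]
force: [-0.6, 0.0, -0.3]
grip_width: 0.499
finger_force: 0.0
```

```bash
python3 where.py
```

```text
{'clock': 2.6, 'joints': [0.078, -0.419, 2.426, -0.288, 0.559, 0.465], 'qvel': [0.077, 0.004, -0.012, 0.02, 0.03, 0.003], 'joint_torque': [-0.91, -10.561, -29.204, -0.649, -2.233, -0.009], 'ee_pos': [0.44, 0.03, 0.239], 'orientation': [2.019, 1.672, 0.527], 'force': [-0.558, 0.038, -0.288], 'moment': [0.029, 0.28, -0.0], 'finger_force': 0.0, 'grip_width': 0.499}
turn units [0.0002 0.0001 0.0038]
0.012 shift units [ 0.3584 -0.0519 -0.5545]
-0.03 shift units [ 0.2399 -0.0304 -0.3825]
-0.06 shift units [ 0.1552 -0.015  -0.2596]
```

>>> move_arm:
  plan:
    - {"x": 0.05, "y": -0.006, "z": -0.08, "ax": 0, "ay": 0, "az": 0.004, "grip": 0}
    - {"x": 0.05, "y": -0.006, "z": -0.08, "ax": 0, "ay": 0, "az": 0, "grip": 0}
    - {"x": 0.05, "y": -0.006, "z": -0.08, "ax": 0, "ay": 0, "az": 0, "grip": 0}
    - {"x": 0.05, "y": -0.006, "z": -0.08, "ax": 0, "ay": 0, "az": 0, "grip": 0}
    - {"x": 0.04, "y": -0.006, "z": -0.063, "ax": 0, "ay": 0, "az": 0, "grip": 0}
    - {"x": 0, "y": 0, "z": 0, "ax": 0, "ay": 0, "az": 0, "grip": 0}

```text
clock: 3.2
ee_pos: [0.4879, 0.0282, 0.1608]
orientation: [2.008, 1.694, 0.529]
force: [-0.1, -0.4, 0.7]
grip_width: 0.5
finger_force: 0.0
```

```bash
python3 where.py; cat > look.py <<'E'
import sys;from h import *
n=sys.argv[1];o=[]
for c,u,v,w,h in(("side",250,160,150,150),("top",250,180,150,150)):
    im=cam(c)["color"][:,:,::-1].copy()
    o.append(cv2.resize(im[v:v+h,u:u+w],(400,400),interpolation=cv2.INTER_CUBIC))
cv2.imwrite(f"pics/{n}.png",np.hstack(o))
E
python3 look.py c
```

```text
{'clock': 3.2, 'joints': [0.05, -0.132, 2.412, -0.448, 0.294, 0.612], 'qvel': [0.003, -0.046, 0.0, 0.031, 0.029, -0.032], 'joint_torque': [-0.137, -17.552, -24.521, -0.514, -2.082, 0.16], 'ee_pos': [0.488, 0.028, 0.161], 'orientation': [2.008, 1.694, 0.529], 'force': [-0.115, -0.379, 0.744], 'moment': [0.063, 0.287, -0.012], 'finger_force': 0.0, 'grip_width': 0.5}
turn units [ 0.0002 -0.002  -0.0044]
0.012 shift units [ 0.1212 -0.0428 -0.1637]
-0.03 shift units [ 0.0026 -0.0213  0.0083]
-0.06 shift units [-0.082  -0.006   0.1312]
```

View pics/c.png

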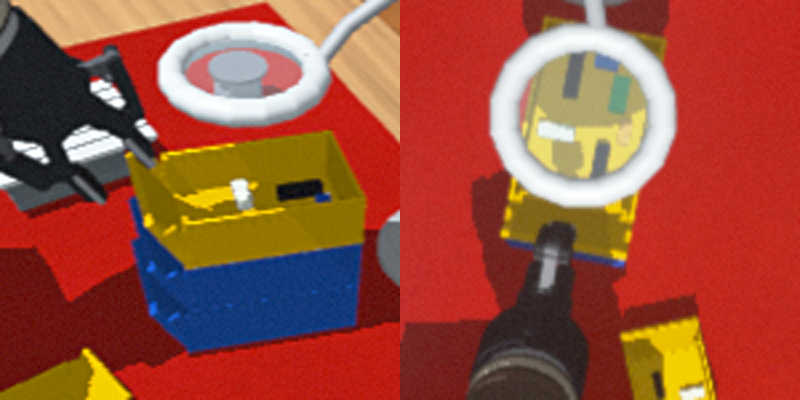

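The picture shows the lip at about (140,190) in the left crop, with one finger inside the bin and one outside. The gripper is clear of the magnifier, so I'll advance along the lip.

>>> move_arm:
  plan:
    - {"x": 0.024, "y": -0.0086, "z": -0.033, "ax": 0, "ay": -0.001, "az": -0.002, "grip": 0}
    - {"x": 0.024, "y": -0.0086, "z": -0.033, "ax": 0, "ay": -0.001, "az": -0.002, "grip": 0}
    - {"x": 0.024, "y": -0.0086, "z": -0.033, "ax": 0, "ay": 0, "az": 0, "grip": 0}
    - {"x": 0.024, "y": -0.0086, "z": -0.033, "ax": 0, "ay": 0, "az": 0, "grip": 0}
    - {"x": 0.024, "y": -0.0086, "z": -0.032, "ax": 0, "ay": 0, "az": 0, "grip": 0}
    - {"x": 0, "y": 0, "z": 0, "ax": 0, "ay": 0, "az": 0, "grip": 0}

```text
clock: 3.9
ee_pos: [0.513, 0.0193, 0.1305]
orientation: [2.01, 1.678, 0.534]
force: [-0.9, -0.3, 0.1]
grip_width: 0.496
finger_force: 0.0
```

```bash
python3 where.py
```

```text
{'clock': 3.9, 'joints': [0.025, -0.005, 2.387, -0.652, 0.193, 0.811], 'qvel': [0.004, -0.017, 0.006, 0.031, 0.009, -0.026], 'joint_torque': [-0.099, -21.195, -21.963, -0.443, -1.676, 0.147], 'ee_pos': [0.513, 0.019, 0.131], 'orientation': [2.01, 1.678, 0.534], 'force': [-0.888, -0.323, 0.055], 'moment': [0.087, 0.225, -0.056], 'finger_force': 0.0, 'grip_width': 0.496}
turn units [ 0.0002  0.0024 -0.0001]
0.012 shift units [-0.0043  0.0017 -0.0121]
-0.03 shift units [-0.1228  0.0232  0.1599]
-0.06 shift units [-0.2075  0.0386  0.2828]
```

Now at grasp depth, so I'll close the gripper.

>>> move_arm:
  plan:
    - {"x": -0.004, "y": 0.0, "z": -0.004, "ax": 0, "ay": 0, "az": 0, "grip": 0.3}
    - {"x": 0, "y": 0, "z": 0, "ax": 0, "ay": 0, "az": 0, "grip": 0.6}
    - {"x": 0, "y": 0, "z": 0, "ax": 0, "ay": 0, "az": 0, "grip": 1}
    - {"x": 0, "y": 0, "z": 0, "ax": 0, "ay": 0, "az": 0, "grip": 1}
    - {"x": 0, "y": 0, "z": 0, "ax": 0, "ay": 0, "az": 0, "grip": 1}

```text
clock: 4.4
ee_pos: [0.5117, 0.0192, 0.1294]
orientation: [2.011, 1.678, 0.534]
force: [-4.3, 0.6, 4.6]
grip_width: 0.084
finger_force: 61.2
```

```bash
python3 where.py
```

```text
{'clock': 4.4, 'joints': [0.025, -0.005, 2.389, -0.66, 0.191, 0.819], 'qvel': [-0.001, 0.002, -0.003, -0.003, -0.003, 0.002], 'joint_torque': [-0.401, -19.903, -22.046, -0.425, -1.741, -0.054], 'ee_pos': [0.512, 0.019, 0.129], 'orientation': [2.011, 1.678, 0.534], 'force': [-4.303, 0.6, 4.59], 'moment': [0.139, 0.511, 0.017], 'finger_force': 61.222, 'grip_width': 0.084}
turn units [-0.      0.0022  0.0001]
0.012 shift units [ 0.0019  0.002  -0.0066]
-0.03 shift units [-0.1166  0.0235  0.1654]
-0.06 shift units [-0.2013  0.0388  0.2882]
```

>>> move_arm:
  plan:
    - {"x": 0, "y": 0, "z": 0.02, "ax": 0, "ay": 0, "az": 0, "grip": 1}
    - {"x": 0, "y": 0, "z": 0.02, "ax": 0, "ay": 0, "az": 0, "grip": 1}
    - {"x": 0, "y": 0, "z": 0.02, "ax": 0, "ay": 0, "az": 0, "grip": 1}
    - {"x": 0, "y": 0, "z": 0.02, "ax": 0, "ay": 0, "az": 0, "grip": 1}
    - {"x": 0, "y": 0, "z": 0.02, "ax": 0, "ay": 0, "az": 0, "grip": 1}
    - {"x": 0, "y": 0, "z": 0.02, "ax": 0, "ay": 0, "az": 0, "grip": 1}
    - {"x": 0, "y": 0, "z": 0, "ax": 0, "ay": 0, "az": 0, "grip": 1}

```text
clock: 5.1
ee_pos: [0.5122, 0.0192, 0.1538]
orientation: [2.01, 1.678, 0.535]
force: [0.2, 0.3, -2.1]
grip_width: 0.079
finger_force: 59.8
```

```bash
python3 where.py; python3 look.py d
```

```text
{'clock': 5.1, 'joints': [0.024, -0.064, 2.376, -0.487, 0.251, 0.641], 'qvel': [-0.0, 0.007, 0.005, -0.018, -0.006, 0.02], 'joint_torque': [0.005, -21.954, -24.625, -0.377, -2.323, -0.081], 'ee_pos': [0.512, 0.019, 0.154], 'orientation': [2.01, 1.678, 0.535], 'force': [0.221, 0.267, -2.125], 'moment': [0.125, 0.704, -0.0], 'finger_force': 59.84, 'grip_width': 0.079}
turn units [-0.0001  0.0025  0.0001]
0.012 shift units [-0.0006  0.0023 -0.1283]
-0.03 shift units [-0.1191  0.0238  0.0437]
-0.06 shift units [-0.2037  0.0391  0.1666]
```

View pics/d.png

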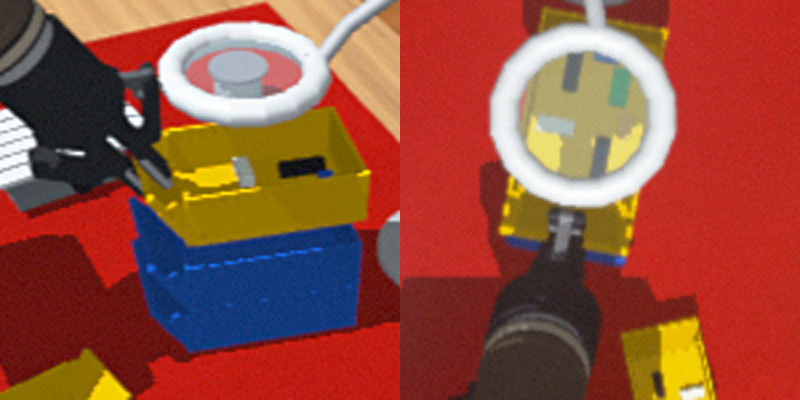

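The bin is held level, about 24 mm up and clear of the blue bin. j4 may run into its -1.19 limit low over the stand, so I'll identify the kinematics from the recorded states and check the goal with IK before carrying.

```bash
cat > kin.py <<'E'
import numpy as np
from scipy.optimize import least_squares
from scipy.spatial.transform import Rotation as R
D=[([1.08930705,.309049174,1.63519213,0,1.19971342,-.069721121],[.24978427,.57200926,.23001693],[-.64212747,-3.07457288,.00355346]),
([.744,-.193,2.182,-.228,.891,.362],[.346,.302,.240],[1.464,2.476,.303]),
([.078,-.419,2.426,-.288,.559,.465],[.4404,.030,.239],[2.019,1.672,.527]),
([.05,-.132,2.412,-.448,.294,.612],[.4879,.0282,.1608],[2.008,1.694,.529]),
([.025,-.005,2.387,-.652,.193,.811],[.513,.0193,.1305],[2.01,1.678,.534]),
([.024,-.064,2.376,-.487,.251,.641],[.5122,.0192,.1538],[2.01,1.678,.535])]
y=lambda a:R.from_euler('y',a); z=lambda a:R.from_euler('z',a)
def fk(q,k):
    h,a1,L2,a3,L4,L6=k
    A=z(q[0]);p=A.apply([a1,0,h]);A=A*y(q[1]);p=p+A.apply([0,0,L2])
    A=A*y(q[2]);p=p+A.apply([a3,0,L4]);A=A*z(q[3])*y(q[4])*z(q[5]);p=p+A.apply([0,0,L6])
    return p,A
def res(x):
    k=x[:6];o=[]
    for q,p,r in D:
        P,A=fk(q,k);o+=[(P-p)*1000]
    return np.concatenate(o)
best=min((least_squares(res,x0) for x0 in([.35,0,.35,0,.35,.25],[.3,.05,.3,.03,.3,.25])),key=lambda r:r.cost)
K=best.x
O=np.mean([((fk(q,K)[1].inv()*R.from_rotvec(r))).as_matrix() for q,p,r in D],0);O=R.from_matrix(O)
lo=np.array([-3.06,-.79,.05,-1.19,.05,-2.94]);hi=np.array([3.06,1.96,2.63,4.34,2.64,2.94])
def ik(p,Rg,q0,lim=True):
    def f(q):
        P,A=fk(q,K);return np.r_[(P-p)*10,(A*O*Rg.inv()).as_rotvec()]
    r=least_squares(f,np.clip(q0,lo+.001,hi-.001),bounds=(lo,hi)) if lim else least_squares(f,q0)
    return r.x,np.linalg.norm(r.fun)
E
python3 - <<'E'
from kin import *
print(K.round(4),res(best.x).round(1),O.as_rotvec().round(3))
q0=D[-1][0]
Rh=R.from_rotvec(D[-1][2]);tcp=np.array([.5117,.0192,.1294]);b=np.array([.597,.0042,.0935]);s=np.array([.4982,.2821,.045])
for yaw in(.11,.2,.25):
  for tl in(0,.08,.15):
    dz=z(yaw+.1793);By=z(yaw).apply([0,1,0]);T=R.from_rotvec(By*tl)*dz
    for zz in(.06,0):
      p=s+T.apply(tcp-b)+[0,0,zz]
      q,e=ik(p,T*Rh,q0,False);print(yaw,tl,zz,q.round(2),round(e,4))
E
```

```text
[ 0.0243  0.2031  0.3024 -0.1032  0.3039  0.0535] [ 35.2 -26.5  13.9  12.8  15.4   1.2 -12.4  -4.6 -17.3   2.7 -10.4  -0.4
   2.9 -12.6   3.1  -4.3 -13.2  -0.5] [-0.    -0.     1.571]
0.11 0 0.06 [ 0.61 -0.08  2.44 -0.9   0.36  1.29] 0.0
0.11 0 0 [ 0.61  0.05  2.53 -1.54  0.28  1.96] 0.0
0.11 0.08 0.06 [ 0.61 -0.08  2.4  -0.65  0.41  1.04] 0.0
0.11 0.08 0 [ 0.61  0.04  2.5  -1.13  0.27  1.55] 0.0
0.11 0.15 0.06 [ 0.6  -0.07  2.37 -0.48  0.47  0.88] 0.0
0.11 0.15 0 [ 0.6   0.04  2.47 -0.8   0.3   1.22] 0.0
0.2 0 0.06 [ 0.59 -0.1   2.45 -0.82  0.31  1.13] 0.0
0.2 0 0 [ 0.59  0.03  2.55 -1.64  0.22  1.97] 0.0
0.2 0.08 0.06 [ 0.59 -0.09  2.41 -0.56  0.37  0.87] 0.0
0.2 0.08 0 [ 0.59  0.03  2.51 -1.12  0.22  1.44] 0.0
0.2 0.15 0.06 [ 0.58 -0.08  2.38 -0.4   0.44  0.71] 0.0
0.2 0.15 0 [ 0.58  0.03  2.48 -0.73  0.25  1.06] 0.0
0.25 0 0.06 [ 0.58 -0.1   2.46 -0.76  0.27  1.02] 0.0
0.25 0 0 [ 0.58  0.02  2.55 -1.71  0.19  1.99] 0.0
0.25 0.08 0.06 [ 0.58 -0.1   2.42 -0.5   0.35  0.76] 0.0
0.25 0.08 0 [ 0.58  0.02  2.52 -1.09  0.18  1.37] 0.0
0.25 0.15 0.06 [ 0.57 -0.09  2.38 -0.35  0.42  0.61] 0.0
0.25 0.15 0 [ 0.57  0.02  2.49 -0.67  0.23  0.94] 0.0
```

The fit leaves large residuals, and the start pose shows a sideways offset of about 44 mm. I'll add offsets to the model and refit.

```bash
python3 - <<'E'
s=open('kin.py').read()
s=s.replace("h,a1,L2,a3,L4,L6=k","h,a1,L2,a3,L4,L6,d1,g=k").replace("p=A.apply([a1,0,h])","p=A.apply([a1,d1,h])").replace("p=p+A.apply([0,0,L6])","p=p+A.apply([0,0,L6])").replace("k=x[:6]","k=x")
s=s.replace("A=A*z(q[3])*y(q[4])*z(q[5])","A=A*z(q[3])*y(q[4]);p=p+A.apply([g,0,0]);A=A*z(q[5])")
s=s.replace("[.35,0,.35,0,.35,.25]","[.35,0,.35,0,.35,.25,.04,0]").replace("[.3,.05,.3,.03,.3,.25]","[.2,.05,.4,.03,.4,.2,0,0]")
s=s.replace("o+=[(P-p)*1000]","o+=[(P-p)*1000]\n    o+=[(np.array(k)-[.3,.0,.4,0,.4,.2,0,0])*1]")
open('kin.py','w').write(s)
E
cat > t.py <<'E'
from kin import *
print(K.round(4),res(best.x)[:-8].round(1))
for q,p,r in D: print((fk(q,K)[1]*O*R.from_rotvec(r).inv()).as_rotvec().round(3))
E
python3 t.py
```

```text
[3.129e-01 1.700e-03 4.804e-01 3.580e-02 5.251e-01 3.153e-01 4.340e-02
 1.000e-04] [ 0.2  0.   0.3 -0.2 -0.1 -0.4  0.1  0.3  0.1  0.2 -0.   0.1 -0.2  0.1
 -0.2  0.1 -0.2  0.2]
[ 0. -0.  0.]
[-0.  0. -0.]
[ 0. -0.  0.]
[-0.  0. -0.]
[0.001 0.    0.   ]
[-0. -0. -0.]
```

The model now fits to within 0.4 mm. Checking the options at the stand:

```bash
cat > t2.py <<'E'
from kin import *
q0=D[-1][0]
Rh=R.from_rotvec(D[-1][2]);tcp=np.array([.5117,.0192,.1294]);b=np.array([.597,.0042,.0935]);s=np.array([.4982,.2821,.045])
for yaw in(.11,.2,.25):
  for tl in(0,.05,.1,.15):
    for zz in(.06,0):
      T=R.from_rotvec(z(yaw).apply([0,1,0])*tl)*z(yaw+.1793)
      q,e=ik(s+T.apply(tcp-b)+[0,0,zz],T*Rh,q0,False);print(yaw,tl,zz,q.round(2),round(e,4))
print("reversed")
for off in (0,.02):
 for zz in(.08,0):
  T=z(.11+np.pi+.1793);q,e=ik(s+T.apply(tcp-b)+[0,0,zz],T*Rh,[.4,.5,1.5,0,1.8,-2.5],False);print(q.round(2),e)
  q,e=ik(s+T.apply(tcp-b)+[0,0,zz],T*Rh,[.4,.5,1.5,0,1.8,2.9],False);print(q.round(2),e)
E
python3 t2.py
```

```text
0.11 0 0.06 [ 0.7  -0.02  2.37 -0.93  0.41  1.38] 0.0
0.11 0 0 [ 0.7   0.14  2.39 -1.34  0.34  1.83] 0.0
0.11 0.05 0.06 [ 0.68 -0.03  2.34 -0.74  0.44  1.18] 0.0
0.11 0.05 0 [ 0.68  0.12  2.37 -1.08  0.33  1.55] 0.0
0.11 0.1 0.06 [ 0.65 -0.03  2.31 -0.59  0.48  1.02] 0.0
0.11 0.1 0 [ 0.65  0.11  2.34 -0.83  0.35  1.29] 0.0
0.11 0.15 0.06 [ 0.63 -0.02  2.27 -0.46  0.53  0.88] 0.0
0.11 0.15 0 [ 0.63  0.11  2.31 -0.63  0.39  1.07] 0.0
0.2 0 0.06 [ 0.64 -0.05  2.4  -0.85  0.33  1.19] 0.0
0.2 0 0 [ 0.64  0.11  2.42 -1.43  0.25  1.79] 0.0
0.2 0.05 0.06 [ 0.62 -0.06  2.37 -0.64  0.37  0.97] 0.0
0.2 0.05 0 [ 0.62  0.1   2.39 -1.06  0.25  1.41] 0.0
0.2 0.1 0.06 [ 0.6  -0.05  2.33 -0.48  0.42  0.8 ] 0.0
0.2 0.1 0 [ 0.6   0.09  2.36 -0.76  0.28  1.09] 0.0
0.2 0.15 0.06 [ 0.58 -0.05  2.3  -0.37  0.48  0.68] 0.0
0.2 0.15 0 [ 0.58  0.09  2.33 -0.54  0.33  0.86] 0.0
0.25 0 0.06 [ 0.6  -0.07  2.42 -0.78  0.29  1.04] 0.0
0.25 0 0 [ 0.6   0.1   2.44 -1.49  0.2   1.78] 0.0
0.25 0.05 0.06 [ 0.58 -0.07  2.38 -0.56  0.34  0.82] 0.0
0.25 0.05 0 [ 0.58  0.09  2.41 -1.03  0.21  1.3 ] 0.0
0.25 0.1 0.06 [ 0.57 -0.07  2.35 -0.41  0.4   0.66] 0.0
0.25 0.1 0 [ 0.57  0.08  2.37 -0.68  0.25  0.94] 0.0
0.25 0.15 0.06 [ 0.55 -0.06  2.31 -0.3   0.46  0.55] 0.0
0.25 0.15 0 [ 0.55  0.08  2.34 -0.46  0.31  0.71] 0.0
reversed
[ 0.33  0.81  1.13  0.13  1.8  -2.93] 1.7069239478258785e-13
[0.33 0.81 1.13 0.13 1.8  3.36] 1.374302184769087e-12
[ 0.33  0.9   1.16  0.13  1.69 -2.94] 1.8616730220509997e-11
[0.33 0.9  1.16 0.13 1.69 3.34] 4.43777892608126e-11
[ 0.33  0.81  1.13  0.13  1.8  -2.93] 1.7069239478258785e-13
[0.33 0.81 1.13 0.13 1.8  3.36] 1.374302184769087e-12
[ 0.33  0.9   1.16  0.13  1.69 -2.94] 1.8616730220509997e-11
[0.33 0.9  1.16 0.13 1.69 3.34] 4.43777892608126e-11
```

```bash
cat > t3.py <<'E'
from kin import *
from workcell import env
st=env.observe();q0=st["joints"]
Rh=R.from_rotvec(D[-1][2]);tcp=np.array([.5117,.0192,.1294]);b=np.array([.597,.0042,.0935]);s=np.array([.4982,.2821,.045])
for yaw,tl,dx in((.11,.04,0),(.05,.04,0),(.05,.03,0),(.08,.04,-.01),(.08,.04,.01)):
  T=R.from_rotvec(z(yaw).apply([0,1,0])*tl)*z(yaw+.1793)
  q,e=ik(s+[dx,0,0]+T.apply(tcp-b),T*Rh,q0,False);print(yaw,tl,dx,q.round(2))
T=R.from_rotvec(z(.10).apply([0,1,0])*.05)*z(.10+.1793)
g=s+T.apply(tcp-b)+[0,0,.06]
c=st["ee_pos"];R0=R.from_rotvec(st["orientation"]);m=c+[-.0394,.007,.02]
rv=(T*Rh*R0.inv()).as_rotvec()
print("goal",g.round(4),"shift from m units",((g-m)/.2).round(4),"turn units",(rv/np.radians(120)).round(4),np.degrees(np.linalg.norm(rv)))
q=q0
for i in range(4): q,e=ik(c+(m-c)*(i+1)/4,R0,q,False);print(q.round(2))
for i in range(8): q,e=ik(m+(g-m)*(i+1)/8,R.from_rotvec(rv*(i+1)/8)*R0,q,False);print(q.round(2))
E
python3 t3.py
```

```text
0.11 0.04 0 [ 0.68  0.12  2.37 -1.13  0.33  1.6 ]
0.05 0.04 0 [ 0.72  0.14  2.35 -1.11  0.39  1.67]
0.05 0.03 0 [ 0.72  0.14  2.36 -1.15  0.39  1.71]
0.08 0.04 -0.01 [ 0.72  0.12  2.38 -1.13  0.37  1.66]
0.08 0.04 0.01 [ 0.68  0.14  2.35 -1.12  0.35  1.61]
goal [0.414  0.2732 0.1452] shift from m units [-0.2919  1.2354 -0.1398] turn units [0.0011 0.0234 0.1335] 16.262361078929608
[ 0.03 -0.1   2.39 -0.47  0.27  0.63]
[ 0.04 -0.13  2.41 -0.45  0.29  0.61]
[ 0.04 -0.17  2.42 -0.43  0.31  0.6 ]
[ 0.05 -0.2   2.44 -0.42  0.33  0.59]
[ 0.14 -0.2   2.44 -0.49  0.34  0.7 ]
[ 0.22 -0.19  2.44 -0.55  0.36  0.8 ]
[ 0.31 -0.17  2.43 -0.6   0.38  0.89]
[ 0.39 -0.15  2.42 -0.65  0.4   0.97]
[ 0.47 -0.12  2.41 -0.68  0.41  1.05]
[ 0.55 -0.09  2.39 -0.71  0.43  1.11]
[ 0.62 -0.06  2.37 -0.73  0.44  1.16]
[ 0.68 -0.02  2.34 -0.75  0.45  1.2 ]
```

>>> move_arm:
  plan:
    - {"x": -0.02, "y": 0.0035, "z": 0.0, "ax": 0, "ay": 0, "az": 0, "grip": 1}
    - {"x": -0.04, "y": 0.007, "z": 0.02, "ax": 0, "ay": 0, "az": 0, "grip": 1}
    - {"x": -0.04, "y": 0.007, "z": 0.02, "ax": 0, "ay": 0, "az": 0, "grip": 1}
    - {"x": -0.04, "y": 0.007, "z": 0.02, "ax": 0, "ay": 0, "az": 0, "grip": 1}
    - {"x": -0.04, "y": 0.007, "z": 0.02, "ax": 0, "ay": 0, "az": 0, "grip": 1}
    - {"x": -0.02, "y": 0.0035, "z": 0.02, "ax": 0, "ay": 0, "az": 0, "grip": 1}
    - {"x": -0.01, "y": 0.04, "z": 0, "ax": 0, "ay": 0, "az": 0, "grip": 1}

```text
clock: 5.9
ee_pos: [0.4697, 0.0339, 0.1742]
orientation: [2.011, 1.676, 0.536]
force: [1.3, -0.2, -2.9]
grip_width: 0.08
finger_force: 59.9
```

>>> move_arm:
  plan:
    - {"x": -0.02, "y": 0.08, "z": -0.01, "ax": 0, "ay": 0.0017, "az": 0.0095, "grip": 1}
    - {"x": -0.02, "y": 0.08, "z": -0.01, "ax": 0, "ay": 0.0017, "az": 0.0095, "grip": 1}
    - {"x": -0.02, "y": 0.08, "z": -0.01, "ax": 0, "ay": 0.0017, "az": 0.0095, "grip": 1}
    - {"x": -0.02, "y": 0.08, "z": -0.01, "ax": 0, "ay": 0.0017, "az": 0.0095, "grip": 1}
    - {"x": -0.02, "y": 0.08, "z": -0.01, "ax": 0, "ay": 0.0017, "az": 0.0095, "grip": 1}
    - {"x": -0.02, "y": 0.08, "z": -0.01, "ax": 0, "ay": 0.0017, "az": 0.0095, "grip": 1}
    - {"x": -0.02, "y": 0.08, "z": -0.01, "ax": 0, "ay": 0.0017, "az": 0.0095, "grip": 1}
    - {"x": -0.02, "y": 0.08, "z": -0.01, "ax": 0, "ay": 0.0017, "az": 0.0095, "grip": 1}

```text
clock: 6.7
ee_pos: [0.4378, 0.1632, 0.1577]
orientation: [1.902, 1.867, 0.564]
force: [0.5, 0.1, -3.4]
grip_width: 0.085
finger_force: 59.9
```

>>> move_arm:
  plan:
    - {"x": -0.02, "y": 0.08, "z": -0.01, "ax": 0, "ay": 0.0017, "az": 0.0095, "grip": 1}
    - {"x": -0.02, "y": 0.08, "z": -0.01, "ax": 0, "ay": 0.0017, "az": 0.0095, "grip": 1}
    - {"x": -0.02, "y": 0.08, "z": -0.01, "ax": 0, "ay": 0.0017, "az": 0.0095, "grip": 1}
    - {"x": -0.02, "y": 0.08, "z": -0.01, "ax": 0, "ay": 0.0017, "az": 0.0095, "grip": 1}
    - {"x": -0.02, "y": 0.08, "z": -0.01, "ax": 0, "ay": 0.0017, "az": 0.0095, "grip": 1}
    - {"x": -0.02, "y": 0.08, "z": -0.01, "ax": 0, "ay": 0.0017, "az": 0.0095, "grip": 1}
    - {"x": 0, "y": 0.04, "z": 0, "ax": 0, "ay": 0, "az": 0, "grip": 1}
    - {"x": 0, "y": 0, "z": 0, "ax": 0, "ay": 0, "az": 0, "grip": 1}

```text
clock: 7.5
ee_pos: [0.4142, 0.2675, 0.1459]
orientation: [1.812, 2.004, 0.584]
force: [0.4, 0.5, -2.4]
grip_width: 0.083
finger_force: 59.8
```

```bash
python3 t3.py | sed -n 6p; python3 - <<'E'
from h import *
print({k:np.round(v,3).tolist() for k,v in env.observe().items()})
def crop(c,u,v,w,h,k):
    im=cv2.resize(cam(c)["color"][v:v+h,u:u+w,::-1],None,fx=k,fy=k,interpolation=cv2.INTER_CUBIC)
    for x in range((-u)%20,w,20): cv2.putText(im,"|%d"%(u+x),(x*k-2,12),0,.4,(255,255,255))
    for y in range((-v)%20,h,20): cv2.putText(im,"-%d"%(v+y),(0,y*k+4),0,.4,(255,255,255))
    return im
cv2.imwrite("pics/e.png",np.hstack([crop("side",215,125,100,120,4),crop("top",150,220,100,120,4)]))
E
```

```text
goal [0.414  0.2732 0.1452] shift from m units [ 0.1958 -0.0066 -0.1034] turn units [ 0.0004  0.0003 -0.0004] 0.07709272259177669
{'clock': 7.5, 'joints': [0.672, -0.034, 2.346, -0.741, 0.445, 1.187], 'qvel': [-0.023, -0.009, 0.018, 0.004, 0.014, -0.018], 'joint_torque': [0.328, -22.533, -24.196, -1.104, -1.074, 0.085], 'ee_pos': [0.414, 0.268, 0.146], 'orientation': [1.812, 2.004, 0.584], 'force': [0.397, 0.543, -2.39], 'moment': [-0.071, 0.682, -0.024], 'finger_force': 59.844, 'grip_width': 0.083}
```

View pics/e.png

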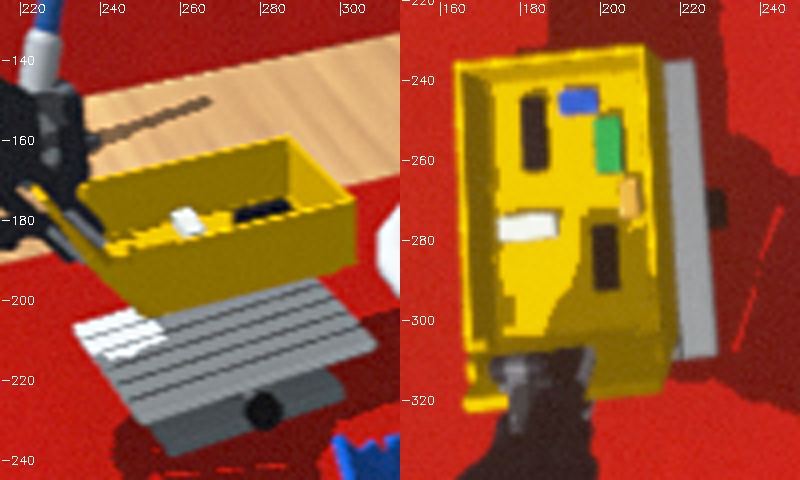

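The bin hangs over the plate with its parts still in it. I'll fit its pose in 6 DOF from these corners.

```bash
python3 - <<'E'
from h import *
BK=[(75,50,55),(75,-50,55)];LIP=[(-104,-50,60),(-104,50,60)]
obs=[("top",BK+LIP,np.array([(163.8,235.5),(211.3,231.3),(215.8,318),(166.8,322.5)])),
("side",BK+[(75,-50,8)],np.array([(287.5,159.3),(303.8,175),(303.8,191.3)]))]
W=lambda x,L:R.from_euler('ZYX',x[3:]).apply(np.array(L)/1000.)+x[:3]
f=lambda x:np.concatenate([(proj(c,W(x,L))-u).ravel() for c,L,u in obs])
r=least_squares(f,[.5,.28,.1,.1,.05,0]);print(r.x.round(4),r.fun.round(1))
E
```

```text
[ 0.4991  0.2753  0.1018  0.09    0.0164 -0.0241] [ 0.2  0.3  0.1  0.1 -0.1 -0.4 -0.  -0.4 -0.4 -0.2 -0.4  0.2  0.2 -0.2]
```

>>> move_arm:
  plan:
    - {"x": 0, "y": 0.01, "z": -0.02, "ax": 0, "ay": 0, "az": 0, "grip": 1}
    - {"x": 0, "y": 0.01, "z": -0.03, "ax": 0, "ay": 0, "az": 0, "grip": 1}
    - {"x": 0, "y": 0.01, "z": -0.03, "ax": 0, "ay": 0, "az": 0, "grip": 1}
    - {"x": 0, "y": 0, "z": -0.03, "ax": 0, "ay": 0, "az": 0, "grip": 1}
    - {"x": 0, "y": 0, "z": -0.03, "ax": 0, "ay": 0, "az": 0, "grip": 1}
    - {"x": 0, "y": 0, "z": -0.03, "ax": 0, "ay": 0, "az": 0, "grip": 1}
    - {"x": 0, "y": 0, "z": -0.03, "ax": 0, "ay": 0, "az": 0, "grip": 1}
    - {"x": 0, "y": 0, "z": 0, "ax": 0, "ay": 0, "az": 0, "grip": 1}

```text
clock: 8.5
ee_pos: [0.4132, 0.2714, 0.1039]
orientation: [1.814, 2.004, 0.578]
force: [0.1, -0.2, -2.4]
grip_width: 0.078
finger_force: 59.9
```

>>> move_arm:
  plan:
    - {"x": 0, "y": 0, "z": -0.01, "ax": 0, "ay": 0, "az": 0, "grip": 1}
    - {"x": 0, "y": 0, "z": -0.01, "ax": 0, "ay": 0, "az": 0, "grip": 1}
    - {"x": 0, "y": 0, "z": -0.01, "ax": 0, "ay": 0, "az": 0, "grip": 1}
    - {"x": 0, "y": 0, "z": 0, "ax": 0, "ay": 0, "az": 0, "grip": 1}
    - {"x": 0, "y": 0, "z": 0, "ax": 0, "ay": 0, "az": 0, "grip": 1}

```text
clock: 9.0
ee_pos: [0.4138, 0.2722, 0.0991]
orientation: [1.813, 2.004, 0.581]
force: [0.9, 0.8, -2.9]
grip_width: 0.082
finger_force: 59.9
```

```bash
python3 where.py | head -1
```

```text
{'clock': 9.0, 'joints': [0.684, 0.086, 2.359, -0.979, 0.365, 1.457], 'qvel': [-0.001, -0.003, -0.001, 0.003, -0.001, -0.001], 'joint_torque': [-0.012, -25.11, -21.079, -0.999, -0.314, 0.007], 'ee_pos': [0.414, 0.272, 0.099], 'orientation': [1.813, 2.004, 0.581], 'force': [0.851, 0.844, -2.857], 'moment': [-0.064, 0.701, -0.006], 'finger_force': 59.851, 'grip_width': 0.082}
```

>>> move_arm:
  plan:
    - {"x": 0, "y": 0, "z": -0.01, "ax": 0, "ay": 0, "az": 0, "grip": 1}
    - {"x": 0, "y": 0, "z": -0.01, "ax": 0, "ay": 0, "az": 0, "grip": 1}
    - {"x": 0, "y": 0, "z": 0, "ax": 0, "ay": 0, "az": 0, "grip": 1}
    - {"x": 0, "y": 0, "z": 0, "ax": 0, "ay": 0, "az": 0, "grip": 1}

```text
clock: 9.4
ee_pos: [0.4137, 0.2721, 0.0949]
orientation: [1.813, 2.004, 0.58]
force: [-0.9, -0.0, -3.2]
grip_width: 0.085
finger_force: 59.8
```

```bash
python3 where.py | head -1
```

```text
{'clock': 9.4, 'joints': [0.684, 0.097, 2.36, -1.005, 0.359, 1.484], 'qvel': [0.002, -0.004, -0.001, 0.0, -0.002, -0.0], 'joint_torque': [-0.002, -25.315, -20.777, -0.986, -0.238, 0.008], 'ee_pos': [0.414, 0.272, 0.095], 'orientation': [1.813, 2.004, 0.58], 'force': [-0.859, -0.044, -3.184], 'moment': [-0.051, 0.711, -0.009], 'finger_force': 59.849, 'grip_width': 0.085}
```

>>> move_arm:
  plan:
    - {"x": 0, "y": 0, "z": -0.01, "ax": 0, "ay": 0, "az": 0, "grip": 1}
    - {"x": 0, "y": 0, "z": 0, "ax": 0, "ay": 0, "az": 0, "grip": 1}
    - {"x": 0, "y": 0, "z": 0, "ax": 0, "ay": 0, "az": 0, "grip": 1}

```text
clock: 9.7
ee_pos: [0.4138, 0.2721, 0.093]
orientation: [1.813, 2.004, 0.58]
force: [-0.7, -0.0, -2.6]
grip_width: 0.082
finger_force: 59.9
```

```bash
python3 where.py | head -1
```

```text
{'clock': 9.7, 'joints': [0.684, 0.102, 2.361, -1.018, 0.356, 1.498], 'qvel': [0.0, -0.003, -0.001, -0.003, 0.003, -0.008], 'joint_torque': [-0.005, -25.397, -20.632, -0.979, -0.199, 0.007], 'ee_pos': [0.414, 0.272, 0.093], 'orientation': [1.813, 2.004, 0.58], 'force': [-0.738, -0.015, -2.577], 'moment': [-0.05, 0.667, -0.016], 'finger_force': 59.893, 'grip_width': 0.082}
```

>>> move_arm:
  plan:
    - {"x": 0, "y": 0, "z": -0.01, "ax": 0, "ay": 0, "az": 0, "grip": 1}
    - {"x": 0, "y": 0, "z": 0, "ax": 0, "ay": 0, "az": 0, "grip": 1}
    - {"x": 0, "y": 0, "z": 0, "ax": 0, "ay": 0, "az": 0, "grip": 1}

```text
clock: 10.0
ee_pos: [0.414, 0.2724, 0.0913]
orientation: [1.813, 2.004, 0.581]
force: [-1.2, -0.5, -1.8]
grip_width: 0.081
finger_force: 60.1
```

```bash
python3 where.py | head -1
```

```text
{'clock': 10.0, 'joints': [0.684, 0.107, 2.361, -1.032, 0.353, 1.512], 'qvel': [0.0, -0.001, 0.0, 0.0, 0.003, -0.001], 'joint_torque': [-0.033, -24.666, -19.891, -0.875, -0.129, -0.021], 'ee_pos': [0.414, 0.272, 0.091], 'orientation': [1.813, 2.004, 0.581], 'force': [-1.151, -0.457, -1.756], 'moment': [-0.018, 0.407, 0.001], 'finger_force': 60.104, 'grip_width': 0.081}
```

>>> move_arm:
  plan:
    - {"x": 0, "y": 0, "z": -0.01, "ax": 0, "ay": 0, "az": 0, "grip": 1}
    - {"x": 0, "y": 0, "z": 0, "ax": 0, "ay": 0, "az": 0, "grip": 1}
    - {"x": 0, "y": 0, "z": 0, "ax": 0, "ay": 0, "az": 0, "grip": 1}

```text
clock: 10.3
ee_pos: [0.4141, 0.2724, 0.0894]
orientation: [1.813, 2.003, 0.582]
force: [-0.6, -0.4, 0.9]
grip_width: 0.077
finger_force: 60.4
```

```bash
python3 where.py | head -1
```

```text
{'clock': 10.3, 'joints': [0.684, 0.112, 2.361, -1.045, 0.35, 1.527], 'qvel': [0.002, -0.0, 0.002, -0.003, -0.0, -0.005], 'joint_torque': [-0.118, -23.806, -19.084, -0.755, -0.054, -0.045], 'ee_pos': [0.414, 0.272, 0.089], 'orientation': [1.813, 2.003, 0.582], 'force': [-0.587, -0.374, 0.889], 'moment': [0.054, 0.053, 0.002], 'finger_force': 60.358, 'grip_width': 0.077}
```

Contact is about 4 N, on the back edge of the foot. I'll check how much of the remaining tilt can be removed within j4's limit.

```bash
python3 - <<'E'
from kin import *
from workcell import env
st=env.observe();c=st["ee_pos"];R0=R.from_rotvec(st["orientation"])
T0=R0*R.from_rotvec([2.011,1.678,.534]).inv();print("bin turn since grasp",T0.as_euler('ZYX').round(4))
ax=z(.1).apply([0,1,0])
for t in(.02,.03,.035):
  T=R.from_rotvec(-t*ax);v=z(.1).apply([.155,0,-.04]);d=v-T.apply(v)
  q,e=ik(c+d,T*R0,st["joints"],False);print(t,d.round(4),(d/.2).round(4),(-t*ax/np.radians(120)).round(4),q.round(3))
E
```

```text
bin turn since grasp [0.2794 0.0487 0.007 ]
0.02 [-0.0008 -0.0001 -0.0031] [-0.0038 -0.0004 -0.0155] [ 0.001  -0.0095 -0.    ] [ 0.693  0.121  2.374 -1.156  0.345  1.645]
0.03 [-0.0011 -0.0001 -0.0047] [-0.0056 -0.0006 -0.0233] [ 0.0014 -0.0143 -0.    ] [ 0.698  0.127  2.379 -1.212  0.345  1.705]
0.035 [-0.0013 -0.0001 -0.0054] [-0.0065 -0.0007 -0.0272] [ 0.0017 -0.0166 -0.    ] [ 0.7    0.129  2.382 -1.24   0.345  1.735]
```

>>> move_arm:
  plan:
    - {"x": -0.001, "y": 0, "z": -0.006, "ax": 0, "ay": -0.0035, "az": 0, "grip": 1}
    - {"x": -0.001, "y": 0, "z": -0.006, "ax": 0, "ay": -0.0035, "az": 0, "grip": 1}
    - {"x": 0, "y": 0, "z": 0, "ax": 0, "ay": 0, "az": 0, "grip": 1}
    - {"x": 0, "y": 0, "z": 0, "ax": 0, "ay": 0, "az": 0, "grip": 1}

```text
clock: 10.7
ee_pos: [0.4137, 0.2725, 0.087]
orientation: [1.804, 1.994, 0.593]
force: [-0.7, 0.0, 1.7]
grip_width: 0.081
finger_force: 60.4
```

```bash
python3 where.py | head -1
```

```text
{'clock': 10.7, 'joints': [0.692, 0.12, 2.369, -1.124, 0.348, 1.611], 'qvel': [-0.004, -0.001, -0.001, 0.002, -0.0, 0.001], 'joint_torque': [-0.103, -23.605, -18.345, -0.723, 0.2, -0.038], 'ee_pos': [0.414, 0.272, 0.087], 'orientation': [1.804, 1.994, 0.593], 'force': [-0.726, 0.038, 1.65], 'moment': [0.177, -0.011, -0.018], 'finger_force': 60.379, 'grip_width': 0.081}
```

The bin stands on the plate with light contact and a small tilt. I'll open slowly so the outer finger lowers the lip.

>>> move_arm:
  plan:
    - {"x": 0, "y": 0, "z": 0, "ax": 0, "ay": 0, "az": 0, "grip": 0.86}
    - {"x": 0, "y": 0, "z": 0, "ax": 0, "ay": 0, "az": 0, "grip": 0.82}
    - {"x": 0, "y": 0, "z": 0, "ax": 0, "ay": 0, "az": 0, "grip": 0.79}
    - {"x": 0, "y": 0, "z": 0, "ax": 0, "ay": 0, "az": 0, "grip": 0.76}
    - {"x": 0, "y": 0, "z": 0, "ax": 0, "ay": 0, "az": 0, "grip": 0.73}
    - {"x": 0, "y": 0, "z": 0, "ax": 0, "ay": 0, "az": 0, "grip": 0.7}
    - {"x": 0, "y": 0, "z": 0, "ax": 0, "ay": 0, "az": 0, "grip": 0.66}
    - {"x": 0, "y": 0, "z": 0, "ax": 0, "ay": 0, "az": 0, "grip": 0.6}

```text
clock: 11.5
ee_pos: [0.4137, 0.2723, 0.0869]
orientation: [1.804, 1.994, 0.593]
force: [0.4, -0.0, -0.0]
grip_width: 0.203
finger_force: 0.0
```

>>> move_arm:
  plan:
    - {"x": 0, "y": 0, "z": 0, "ax": 0, "ay": 0, "az": 0, "grip": 0.5}
    - {"x": 0, "y": 0, "z": 0, "ax": 0, "ay": 0, "az": 0, "grip": 0.3}
    - {"x": 0, "y": 0, "z": 0, "ax": 0, "ay": 0, "az": 0, "grip": 0.1}
    - {"x": 0, "y": 0, "z": 0, "ax": 0, "ay": 0, "az": 0, "grip": 0}
    - {"x": 0, "y": 0, "z": 0, "ax": 0, "ay": 0, "az": 0, "grip": 0}

```text
clock: 12.0
ee_pos: [0.4134, 0.2722, 0.0867]
orientation: [1.804, 1.994, 0.592]
force: [0.5, 0.9, 0.1]
grip_width: 0.504
finger_force: 0.0
```

```bash
python3 where.py | head -1; python3 -c "
from h import *
M=R.from_rotvec(env.observe()['orientation']).as_matrix();print((M[:,1]).round(3),M[:,2].round(3))
cv2.imwrite('pics/f.png',np.hstack([cv2.resize(cam(c)['color'][v:v+120,u:u+120,::-1],(400,400),interpolation=cv2.INTER_CUBIC) for c,u,v in(('side',205,135),('top',140,220))]))"
```

```text
{'clock': 12.0, 'joints': [0.692, 0.12, 2.369, -1.125, 0.349, 1.612], 'qvel': [0.0, -0.001, -0.001, -0.001, -0.0, -0.001], 'joint_torque': [0.0, -24.156, -18.691, -0.755, 0.102, -0.0], 'ee_pos': [0.413, 0.272, 0.087], 'orientation': [1.804, 1.994, 0.592], 'force': [0.482, 0.902, 0.099], 'moment': [-0.085, 0.271, 0.009], 'finger_force': 0.0, 'grip_width': 0.504}
[0.832 0.084 0.548] [ 0.545  0.052 -0.837]
```

View pics/f.png

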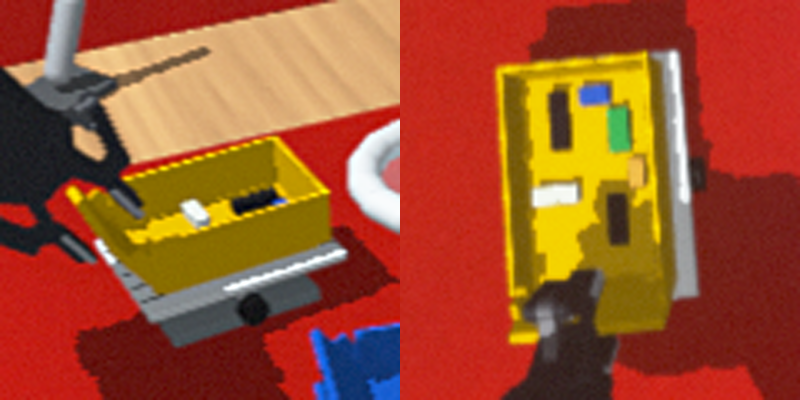

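The bin is standing on the plate, with the fingers open on either side of the lip. I'll back out along the lip direction.

>>> move_arm:
  plan:
    - {"x": -0.018, "y": -0.002, "z": 0.028, "ax": 0, "ay": 0, "az": 0, "grip": 0}
    - {"x": -0.036, "y": -0.0035, "z": 0.056, "ax": 0, "ay": 0, "az": 0, "grip": 0}
    - {"x": -0.036, "y": -0.0035, "z": 0.056, "ax": 0, "ay": 0, "az": 0, "grip": 0}
    - {"x": -0.036, "y": -0.0035, "z": 0.056, "ax": 0, "ay": 0, "az": 0, "grip": 0}
    - {"x": -0.036, "y": -0.0035, "z": 0.056, "ax": 0, "ay": 0, "az": 0, "grip": 0}
    - {"x": -0.036, "y": -0.0035, "z": 0.08, "ax": 0, "ay": 0, "az": 0, "grip": 0}
    - {"x": -0.02, "y": 0, "z": 0.08, "ax": 0, "ay": 0, "az": 0, "grip": 0}
    - {"x": 0, "y": 0, "z": 0, "ax": 0, "ay": 0, "az": 0, "grip": 0}

```text
clock: 12.9
ee_pos: [0.3706, 0.2696, 0.1715]
orientation: [1.803, 1.993, 0.599]
force: [0.6, -0.8, -0.3]
grip_width: 0.495
finger_force: 0.0
```

```bash
python3 where.py | head -1; python3 - <<'E'
from h import *
def crop(c,u,v,w,h,k):
    im=cv2.resize(cam(c)["color"][v:v+h,u:u+w,::-1],None,fx=k,fy=k,interpolation=cv2.INTER_CUBIC)
    for x in range((-u)%20,w,20): cv2.putText(im,"|%d"%(u+x),(x*k-2,12),0,.4,(255,255,255))
    for y in range((-v)%20,h,20): cv2.putText(im,"-%d"%(v+y),(0,y*k+4),0,.4,(255,255,255))
    return im
cv2.imwrite("pics/g.png",np.hstack([crop("side",215,135,100,120,4),crop("top",150,220,100,120,4)]))
E
```

```text
{'clock': 12.9, 'joints': [0.772, -0.155, 2.393, -0.722, 0.545, 1.232], 'qvel': [-0.01, 0.04, 0.015, -0.036, -0.027, 0.043], 'joint_torque': [0.103, -17.622, -23.614, -0.897, -0.496, -0.206], 'ee_pos': [0.371, 0.27, 0.171], 'orientation': [1.803, 1.993, 0.599], 'force': [0.633, -0.758, -0.302], 'moment': [-0.026, 0.263, 0.011], 'finger_force': 0.0, 'grip_width': 0.495}
```

View pics/g.png

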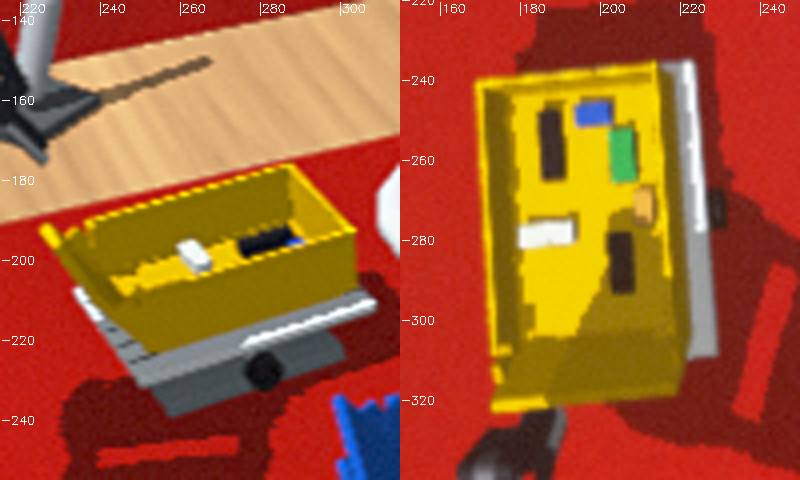

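```bash
python3 - <<'E'
from h import *
BK=[(75,50,55),(75,-50,55)];LIP=[(-104,-50,60),(-104,50,60)]
obs=[("top",BK+LIP,np.array([(168.8,240),(213.8,236),(219.3,319.3),(173,322.5)])),
("side",BK+[(75,-50,8),(-104,50,60)],np.array([(288,176.3),(303.8,193),(303.8,207),(225.5,192)]))]
x,r=fit(obs,[.5,.28,.05,.1]);print(x.round(4),r.round(1))
s=np.array([.4982,.2821]);d=x[:2]-s;print("off mm",(d*1000).round(1),"yaw diff",x[3]-.11)
for l in("mug","reel"): print(l,[(np.round(e["uv"],1).tolist(),round(e["score"],2)) for e in env.look_for(l,"top")[:2]])
E
```

```text
[0.4985 0.2824 0.0448 0.0947] [ 0.3  0.1  0.6 -0.1 -0.  -1.6 -0.3 -0.3 -1.  -0.5 -0.8  0.  -0.1  0.8
 -0.6 -0.4]
off mm [0.3 0.3] yaw diff -0.015272666504719076
mug [([460.4, 179.1], 0.94)]
reel [([193.6, 186.2], 0.84), ([316.9, 264.6], 0.32)]
```

The bin is centred to about 1 mm and its yaw is within 0.02 rad. The mug and reel haven't moved and the robot is clear, so I'll hand the job in.

```bash
python3 -c "
from workcell import env
print(env.job_done())"
```

```text
the job is handed in; nothing more can be done
None
```

The yellow bin is standing on the lift stand's plate, measured about 1 mm off centre and 0.02 rad off the plate's length; the gripper is clear, the mug and reel look unmoved, and the job is handed in, though no verdict came back.

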